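# Find the worn gear unit by rocking its arm

## Task

One of the four gear units in the nest plate is worn. Find it by feel: rock the near end of an output arm gently to the left and then to the right through whatever play it has; a few newtons is enough, so do not force an arm or tip a unit in its pocket. Lift only the worn one out and set it down upright in the grey reject tray without dropping it, leave the three sound ones seated in their pockets, and let the other things on the bench be.

Things in the scene. Friction and masses are not known exactly. Their poses are not given: they have to be found in the camera images.
- unit_1 (a point): One of four worm-gear units that look alike, in no known order in the nest. Dark grey gearbox 62 x 56 mm, top 28 mm up, on a flange 80 x 76 x 8 mm. A shaft on top carries a level steel arm 106 long, 16 wide, 18 mm high with round ends. Point: middle of the arm on the shaft axis, half-way up the arm, 53 mm above the flange's underside. Housing axes: x along the arm at rest, away from the robot; y left; z up.
- hub_1 (a point): The 14 mm shaft under unit_1's arm, 37 mm above the flange's underside; x axis as the unit's at rest. Held by the gear teeth: it twists springily, 0.01 rad per 2.3 N at the arm end.
- end_1 (a point): Near (robot-side) round end of unit_1's arm, 18 mm in diameter, 18 mm high; point on its axis half-way up, 44 mm from the shaft axis; turns with the arm. On a sound unit this end gives springily, by about 1 mm at a 4 N side push (the housing may shift 1 mm in its pocket as well), and comes back. On a worn one it swings about 6.6 mm to each side of the middle almost free (under 1 N) to a hard stop, and stays where it is left.
- unit_2 (a point): Second unit, built and sized as unit_1, same point and axes. Every unit weighs 0.8 to 1 kg and balances under this point, so it can be lifted by a firm grip across the middle of its arm; the arm's underside is 44 mm above the flange's underside, with 14 mm free below it for fingertips on both sides of the 14 mm shaft.
- hub_2 (a point): The 14 mm shaft under unit_2's arm, 37 mm above the flange's underside; x axis as the unit's at rest. Held by the gear teeth: it twists springily, 0.01 rad per 2.3 N at the arm end.
- end_2 (a point): Near round end of unit_2's arm, the same size and place as end_1 on unit_1; any unit may be the worn one.
- unit_3 (a point): Third unit, built and sized as unit_1, same point and axes. Side pushes of 3 to 4 N at an arm's end are plenty to feel any unit's play; pressing an arm's end sideways with more than about 8 to 10 N, on a sound unit or against a worn one's stop, strains the gear teeth and counts as forcing.
- hub_3 (a point): The 14 mm shaft under unit_3's arm, 37 mm above the flange's underside; x axis as the unit's at rest. Held by the gear teeth: it twists springily, 0.01 rad per 2.3 N at the arm end.
- end_3 (a point): Near round end of unit_3's arm, the same size and place as end_1 on unit_1; any unit may be the worn one.
- unit_4 (a point): Fourth unit, built and sized as unit_1, same point and axes. In the nest the flange's underside is 4 mm above the bench, the arm's middle 57 mm.
- hub_4 (a point): The 14 mm shaft under unit_4's arm, 37 mm above the flange's underside; x axis as the unit's at rest. Held by the gear teeth: it twists springily, 0.01 rad per 2.3 N at the arm end.
- end_4 (a point): Near round end of unit_4's arm, the same size and place as end_1 on unit_1; any unit may be the worn one.
- nest: Fixed beige-grey plate 116 x 420 mm with four square-cornered pockets in a row, 100 mm apart along its y; pocket floor 4 mm and rims 14 mm above the bench, about 1 mm free round each flange. Origin under its centre on the bench; x away from the robot, z up.
- tray_in (a point): Empty grey reject tray, fixed, outside 180 (its x) x 170 (its y) x 35 mm high, walls 4 mm; point at the centre of its inner floor, 4 to 5 mm above the bench; z up.
- tube_rack: Yellow tube rack 85 x 125 x 30 mm, bystander; origin at the centre of its underside.
- tip_box: Green pipette-tip box 80 x 120 x 55 mm, bystander; origin at the centre of its underside.
- driver: Screwdriver lying on the bench, bystander.
- reagent: Amber reagent bottle, 60 mm wide and 120 mm tall, bystander; origin at the centre of its underside.
- gear_blank: Brass ring 48 mm wide and 12 mm high, bystander; origin at the centre of its underside.
- beaker: Glass beaker 70 mm wide and 85 mm tall, bystander; origin at the centre of its underside.
- notebook: Black notebook 150 x 110 x 14 mm, bystander; origin at the centre of its underside.
Mind the look-alikes: they are no part of the job. Leave any yellow look-alike of the part that bears unit_3 alone.

How it is judged:
By the outcome, as a careful person would: the job done as asked, in the order asked, and still so for the second after the job is handed in, with the robot touching nothing.
It also fails if it takes over 67 s, if anything falls off the work surface, if the arm or the gripper's body presses on something with over 40 N, if the wrist force passes 120 N, or if a joint passes its speed limit or range.

## Robot

A 6-joint arm with a two-finger parallel gripper is mounted at the origin on the work surface. World frame = base frame: x ahead of the robot, y to its left, z up, the work surface at z = 0. Lengths are in m, angles in degrees, forces in N, time in s.
With the tool pointing down it reaches from about 0.4 to 0.825 m from the base axis. Payload 7 kg.
Tool frame: the origin (TCP) lies at the very end of the fingers, on their centre line; the grasp point (between the pads) lies 19 mm behind it; y points along the fingers, x is the direction in which the jaws open and shut, and the axes are right-handed (so a half turn about y gives the same grasp; the last joint's range is limited). The gripper opens to 88 mm and grips with 3 to 60 N. Pads are 19 mm wide; open, the fingers measure 130 mm over their backs; the gripper's body (78 mm by 193 mm) begins 47 mm behind the grasp point.
Start: joints at [-49.154, 20.546, 0.682, 0, -70.136, -16.507], TCP at [0.278, -0.615, 0.227] pointing down, gripper open.
Joint ranges: [-176.03, 176.03], [-82.01, 121.73], [-58.28, 71.71], [-173.87, 95.51], [-174.79, -0.11], [-173.66, 173.66]. Speed limits (degrees/s): [136.94, 136.94, 172.46, 180, 180, 180].

## Interface

Orientations are given as [roll, pitch, yaw] about the fixed x, y, z axes, in that order (R = Rz(yaw) Ry(pitch) Rx(roll)).
In Python, from plant import ctrl gives the robot as it stands.
- The arm moves only by the shell command python3 -m crank 'ROWS'. ROWS is JSON, a list that holds one entry, the list of rows, each a list of 5 numbers: the closure, from -1 (fully open) to 1 (shut), then the shift along the tool's x, y, z in mm, then the turn about the tool's y in rad. In form: [[[claw, x, y, z, turn], ...]]. A call has 1 to 12 rows; each row is the pose to reach, as a shift and turn from the pose commanded when the call began, along the tool's axes at that moment; what a row does not reach only later rows make up. A row lasts 1/8 s, in which the tool goes at most 62.5 mm and 10.7 degrees, less where a joint would pass 70% of its speed; a pose out of reach is approached as far as the arm can. A call with a gripper value outside its range is refused whole. The fingers move at their own pace and stop on an object; the grip force is fixed at half the most. Time passes only in rows, so rows that repeat a pose let the fingers close. It gives the time, the measured TCP pose, the force and the opening at its end, in the units of the state.
- ctrl.get_obs(): the state, without advancing time (a new reading comes with each control period).
- ctrl.snapshot(name): name is "scene" or "top" or "wrist"; returns the picture (384x512x3 uint8, red, green, blue); there is no depth.
- ctrl.camera_model(name): a dict with "fx", "fy", "cx", "cy" (pixels), "dist_coeffs" ([k1, k2, p1, p2, k3] as OpenCV has them; the pictures are not rectified), "origin" and "orientation" of the camera in the world; the wrist camera has in their place "hand_eye" (4x4, takes a point from camera to tool coordinates, whose origin is the TCP and whose axes are the tool frame's). Camera axes: x right, y down, z forward; pixel columns grow to the right and rows downward; lengths in m; the calibration is good to about 2 mm. A picture is of the moment at which its call begins: read the wrist's pose just before it. camera_model takes no time and is no camera call.
- ctrl.close_job(): hands the job in, once; it reports no verdict.
Trained networks look in the newest picture that a camera, given by its name, has taken for a name from the list of things; names that differ only in an ending like _2 or _b are one class to them, and where a whole thing is asked for, a point or a joint stands for the part that bears it (a point fixed in the world has none). Each returns a list of dicts, best first, with "confidence" (0 to 1); they miss things now and then, are a little off and sometimes report something else, mostly with a low value. They report only what shows in the picture. A call takes as long as a camera call. They do not tell look-alikes from the thing itself.
- ctrl.find_in(camera, name): "extent" ([left, top, width, height] in pixels, round what is visible of it).
The state is a dict: "clock": time; "joint_pos": joint angles; "qvel": joint speeds; "tau": joint torques, N m; "tool_pos": TCP position; "orientation": TCP orientation; "force": force on the tool from outside, world axes, zero at the start; "moment": the same for the moment, N m; "opening": finger opening in m.
Only numpy, scipy, OpenCV 4.12 (cv2) and the standard library are available. Lean on these libraries where they do the work, as an engineer would, in place of code of your own. Each camera call takes 0.05 s, during which the arm holds its last target.

## Working session

There is one attempt and no reset: what is moved stays moved. The work goes in short steps, Python scripts to look and compute and a shell command to move; the robot and the scene stay as the last step left them, time stands still between calls to the robot, and variables do not carry over. Pictures are saved under pics/ and viewed, and the job is handed in when it is done.

```bash
ls; mkdir -p pics
python3 - <<'E'
from plant import ctrl
import cv2
o=ctrl.get_obs()
for k in o: print(k,o[k])
for n in ["scene","top","wrist"]:
    im=ctrl.snapshot(n); cv2.imwrite(f"pics/{n}0.png",im[:,:,::-1])
    print(n,ctrl.camera_model(n))
E
```

```text
pics
clock 0.0
joint_pos [-4.91548766e+01  2.05915913e+01  6.34032717e-01 -2.04038710e-02
 -7.01362103e+01 -1.65069576e+01]
qvel [-0.0040022   0.037217    0.06342238  0.04948052 -0.05901719  0.08756889]
tau [ 1.55980331e-03 -5.82714736e+01  2.93058157e+01  6.99683771e+00
  6.84496423e-03 -1.33444414e-04]
tool_pos [ 0.27795679 -0.61457492  0.225622  ]
orientation [-8.99917450e+01 -9.53545514e-02  1.14331210e+02]
force [-0.66360465  0.69795306 -1.01967989]
moment [ 0.01810317 -0.00747995 -0.0253294 ]
opening 0.08769140463560939
scene {'fx': 353.15610171796396, 'fy': 353.15610171796396, 'cx': 261.1936796210032, 'cy': 197.73126400149647, 'dist_coeffs': array([-0.06546511,  0.        ,  0.        ,  0.        ,  0.        ]), 'origin': array([ 0.99395724, -0.33145959,  0.85227379]), 'orientation': array([-1.43064065e+02, -1.39702732e-01,  5.05726821e+01])}
top {'fx': 386.9002597670532, 'fy': 386.9002597670532, 'cx': 249.68749438712362, 'cy': 192.58323667178612, 'dist_coeffs': array([-0.01548464,  0.        ,  0.        ,  0.        ,  0.        ]), 'origin': array([0.40097669, 0.08365079, 1.24082431]), 'orientation': array([-174.47646286,    0.32523229,  -91.54751543])}
wrist {'fx': 314.6805202456271, 'fy': 314.6805202456271, 'cx': 252.91054456081113, 'cy': 196.5588225771917, 'dist_coeffs': array([-0.06269127,  0.        ,  0.        ,  0.        ,  0.        ]), 'hand_eye': array([[ 9.99998475e-01, -1.57469578e-03, -7.55302403e-04,
        -2.88908275e-04],
       [ 2.72163226e-04, -2.86681674e-01,  9.58025858e-01,
        -1.57521984e-01],
       [-1.72513063e-03, -9.58024602e-01, -2.86680808e-01,
         7.77854299e-02],
       [ 0.00000000e+00,  0.00000000e+00,  0.00000000e+00,
         1.00000000e+00]])}
```

View pics/scene0.png

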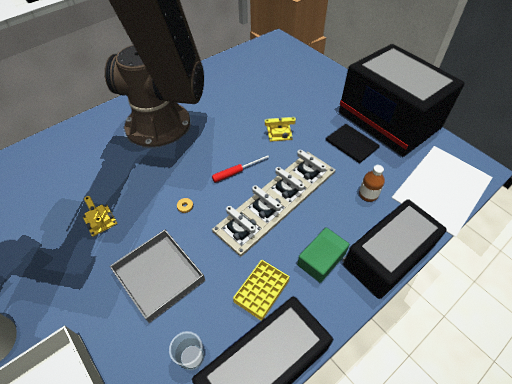

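View pics/top0.png

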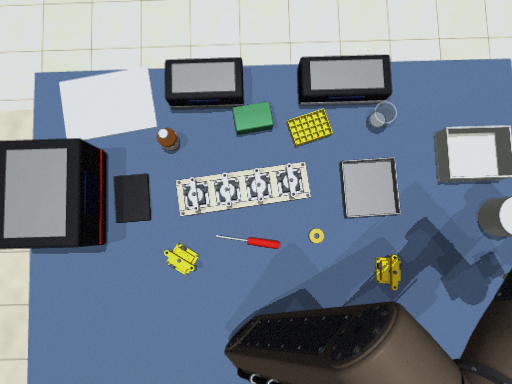

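View pics/wrist0.png

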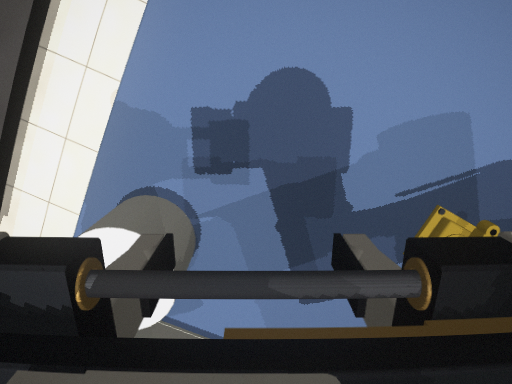

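The four grey units sit in the beige nest (top view about (197,195), (228,190), (260,184), (291,180)). The grey tray is at (370,188). Look-alikes are the two yellow units at (181,259) and (388,271), and the white box at (475,155), which is not the reject tray.

```bash
cat > h.py <<'E'
import numpy as np, cv2
from scipy.spatial.transform import Rotation as Rot
from plant import ctrl
def R(o): return Rot.from_euler('xyz',o,degrees=True).as_matrix()
def cam(n,obs=None):
    m=ctrl.camera_model(n); K=np.array([[m['fx'],0,m['cx']],[0,m['fy'],m['cy']],[0,0,1]]); d=np.array(m['dist_coeffs'])
    if n=='wrist':
        T=np.eye(4); T[:3,:3]=R(obs['orientation']); T[:3,3]=obs['tool_pos']; T=T@m['hand_eye']
        return K,d,T[:3,3],T[:3,:3]
    return K,d,np.array(m['origin']),R(m['orientation'])
def ray(c,p):
    K,d,o,r=c; u=cv2.undistortPoints(np.array([[p]],float),K,d)[0,0]; v=r@np.array([u[0],u[1],1]); return o,v
def at(c,p,z):
    o,v=ray(c,p); return o+v*(z-o[2])/v[2]
def proj(c,P):
    K,d,o,r=c; P=np.atleast_2d(P); q,_=cv2.projectPoints((P-o)@r,np.zeros(3),np.zeros(3),K,d); return q[:,0]
def tri(a,b):
    A=[];B=[]
    M=np.zeros((3,3));y=np.zeros(3)
    for o,v in (a,b):
        v=v/np.linalg.norm(v);Q=np.eye(3)-np.outer(v,v);M+=Q;y+=Q@o
    return np.linalg.solve(M,y)
E
python3 - <<'E'
from h import *
c=cam('top')
for n,p,z in [('nest c',(177,177),.014),('n c2',(304,163),.014),('n c3',(310,199),.014),('n c4',(182,214),.014),('u',(197,195),.057),('u',(228,190),.057),('u',(260,184),.057),('u',(291,180),.057),('tray',(370,188),.035),('drv',(216,236),0),('bottle',(167,135),.12)]: print(n,at(c,p,z).round(4))
for n in ["nest","unit_1","end_1","hub_1","tray_in","beaker","reagent"]:
    print(n,[(np.round(r['extent']).tolist(),round(r['confidence'],2)) for r in ctrl.find_in('top',n)])
im=cv2.imread('pics/top0.png'); cv2.imwrite('pics/topc.png',cv2.resize(im[140:240,165:315],None,fx=5,fy=5,interpolation=cv2.INTER_CUBIC))
im=cv2.imread('pics/scene0.png'); cv2.imwrite('pics/scenec.png',cv2.resize(im[145:255,205:345],None,fx=5,fy=5,interpolation=cv2.INTER_CUBIC))
E
```

```text
nest c [0.5763 0.3188 0.014 ]
n c2 [ 0.6103 -0.0893  0.014 ]
n c3 [ 0.494  -0.1037  0.014 ]
n c4 [0.4574 0.304  0.014 ]
u [0.5126 0.2495 0.057 ]
u [0.5254 0.1538 0.057 ]
u [0.5413 0.0548 0.057 ]
u [ 0.551  -0.0411  0.057 ]
tray [ 0.5218 -0.29    0.035 ]
drv [0.385  0.1986 0.    ]
bottle [0.6874 0.3271 0.12  ]
nest [([180.0, 165.0, 132.0, 52.0], 0.62)]
unit_1 [([165.0, 241.0, 34.0, 35.0], 0.86), ([217.0, 175.0, 24.0, 32.0], 0.84), ([275.0, 165.0, 30.0, 34.0], 0.81), ([244.0, 167.0, 27.0, 38.0], 0.65), ([184.0, 178.0, 24.0, 32.0], 0.63)]
end_1 [([387.0, 253.0, 13.0, 34.0], 0.85), ([166.0, 250.0, 29.0, 22.0], 0.78), ([186.0, 176.0, 16.0, 34.0], 0.72), ([272.0, 166.0, 34.0, 31.0], 0.72), ([288.0, 164.0, 9.0, 29.0], 0.63), ([255.0, 167.0, 8.0, 34.0], 0.56), ([224.0, 174.0, 8.0, 32.0], 0.49)]
hub_1 [([167.0, 252.0, 30.0, 19.0], 0.75), ([289.0, 165.0, 5.0, 32.0], 0.73), ([257.0, 168.0, 5.0, 34.0], 0.64), ([189.0, 178.0, 11.0, 32.0], 0.57), ([221.0, 175.0, 8.0, 32.0], 0.57), ([390.0, 255.0, 8.0, 33.0], 0.49)]
tray_in [([342.0, 157.0, 61.0, 60.0], 0.73), ([368.0, 98.0, 27.0, 30.0], 0.39), ([248.0, 164.0, 23.0, 39.0], 0.2)]
beaker [([368.0, 98.0, 28.0, 30.0], 0.98), ([177.0, 162.0, 134.0, 54.0], 0.53), ([285.0, 166.0, 8.0, 29.0], 0.38)]
reagent [([158.0, 128.0, 22.0, 21.0], 0.89)]
```

View pics/topc.png

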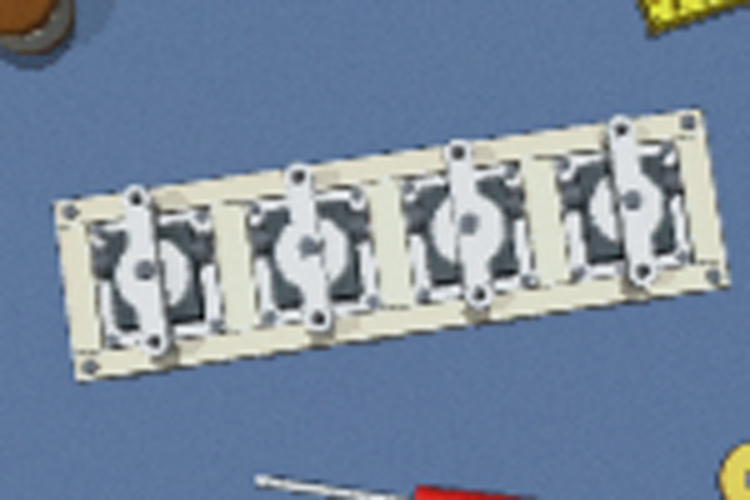

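View pics/scenec.png

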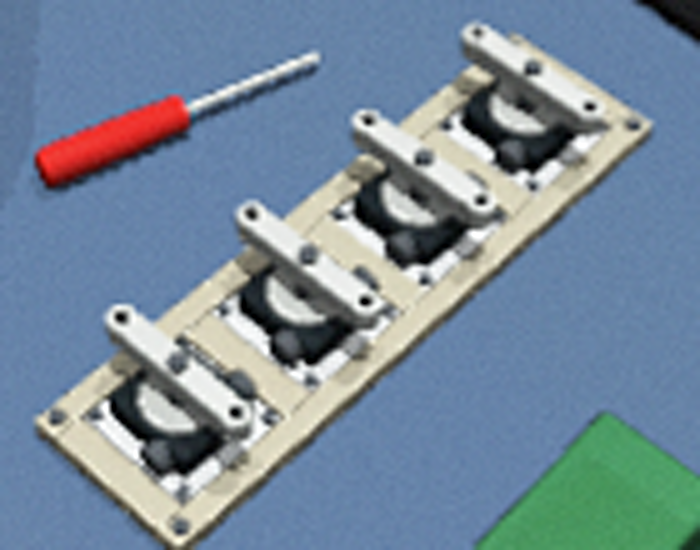

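```bash
python3 -m crank '[[[0.32,552,-24,-515,0.337],[0.32,552,-24,-515,0.337],[0.32,552,-24,-515,0.337],[0.32,552,-24,-515,0.337],[0.32,552,-24,-515,0.337],[0.32,552,-24,-515,0.337],[0.32,552,-24,-515,0.337],[0.32,552,-24,-515,0.337],[0.32,552,-24,-515,0.337],[0.32,552,-24,-515,0.337],[0.32,552,-24,-515,0.337],[0.32,552,-24,-515,0.337]]]'
python3 -m crank '[[[0.32,0,0,0,0]]]'
python3 - <<'E'
from h import *
o=ctrl.get_obs(); print(o['joint_pos'])
im=ctrl.snapshot("wrist"); cv2.imwrite("pics/w1.png",im[:,:,::-1])
import json; json.dump({k:np.array(o[k]).tolist() for k in o},open('pics/w1.json','w'))
for n in ["unit_1","end_1"]:
    print(n,[(np.round(r['extent']).tolist(),round(r['confidence'],2)) for r in ctrl.find_in('wrist',n)])
E
```

```text
clock: 2.0
tool_pos: [0.5185, 0.0971, 0.251]
orientation: [-90.1, -0.0, 95.1]
force: [0.5, -0.3, -0.0]
opening: 0.0298
clock: 2.12
tool_pos: [0.5192, 0.0985, 0.2501]
orientation: [-90.0, -0.0, 95.3]
force: [-0.7, -0.4, -0.7]
opening: 0.03
[ 3.20286128e+01  5.79368523e+00 -1.56145804e+01  2.00930378e-03
 -6.85857021e+01 -1.16769583e+02]
unit_1 [([112.0, 144.0, 66.0, 92.0], 0.83), ([399.0, 1.0, 110.0, 63.0], 0.83), ([270.0, 141.0, 61.0, 91.0], 0.82), ([194.0, 141.0, 61.0, 93.0], 0.69), ([345.0, 135.0, 63.0, 93.0], 0.65)]
end_1 [([448.0, 0.0, 61.0, 41.0], 0.98), ([297.0, 139.0, 17.0, 92.0], 0.85), ([117.0, 146.0, 32.0, 89.0], 0.84), ([375.0, 140.0, 31.0, 87.0], 0.77), ([211.0, 142.0, 18.0, 92.0], 0.56)]
```

View pics/w1.png

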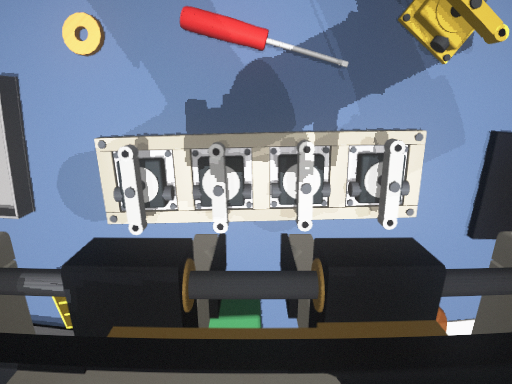

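All four arms show clearly. Near ends are at about (126,154), (216,152), (307,150), (397,147), and the shaft centres at about (130,192), (219,190), (304,187), (393,187). The yellow look-alike is apart at the upper right (440,25).

Run:
```python
import cv2
im=cv2.imread('pics/w1.png'); cv2.imwrite('pics/w1a.png',cv2.resize(im[130:240,95:265],None,fx=4.7,fy=4.7,interpolation=cv2.INTER_CUBIC)); cv2.imwrite('pics/w1b.png',cv2.resize(im[130:240,260:430],None,fx=4.7,fy=4.7,interpolation=cv2.INTER_CUBIC))
```

```text
(no output)
```

View pics/w1a.png

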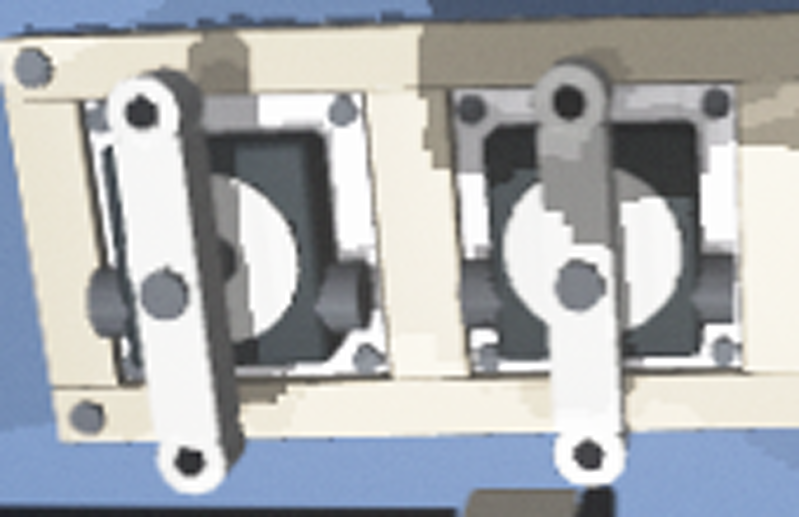

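View pics/w1b.png

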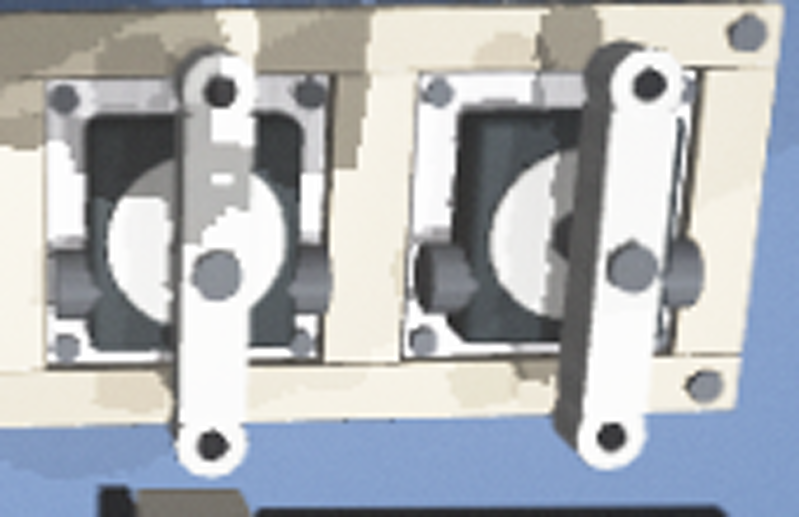

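Run:
```python
from h import *
import json
o=json.load(open('pics/w1.json')); w=cam('wrist',o); t=cam('top')
W={'A':[(141,110),(164,293),(190,460)],'B':[(569,103),(580,283),(588,454)],'C':[(221,91),(217,273),(212,445)],'D':[(650,82),(632,265),(611,437)]}
T={'D':[(155,342),(145,271),(135,197)],'C':[(318,318),(311,246),(298,176)],'B':[(480,294),(468,223),(458,151)],'A':[(643,272),(632,200),(620,129)]}
for k in 'ABCD':
    x0=95 if k in 'AB' else 260
    wp=[((a+.5)/4.7-.5+x0,(b+.5)/4.7-.5+130) for a,b in W[k]]
    tp=[((a+.5)/5-.5+165,(b+.5)/5-.5+140) for a,b in T[k]]
    for i,n in enumerate(['near','hub','far']):
        print(k,n,tri(ray(w,wp[i]),ray(t,tp[i])).round(4),'w@.066',at(w,wp[i],.066).round(4)[:2],'t@',at(t,tp[i],.066).round(4)[:2])
    a=at(w,wp[0],.066);b=at(w,wp[2],.066); print('  ang',np.degrees(np.arctan2(*(b-a)[1::-1])).round(2),'len',np.linalg.norm(b-a).round(4))
# tray corners in the top view
cc=cv2.imread('pics/top0.png')[145:230,330:410]; cv2.imwrite('pics/tray.png',cv2.resize(cc,None,fx=7,fy=7,interpolation=cv2.INTER_CUBIC))
```

```text
A near [ 0.5068 -0.0453  0.0651] w@.066 [ 0.5066 -0.045 ] t@ [ 0.5067 -0.0452]
A hub [ 0.551  -0.0402  0.0661] w@.066 [ 0.5509 -0.0404] t@ [ 0.5511 -0.0402]
A far [ 0.5951 -0.035   0.0647] w@.066 [ 0.5941 -0.0349] t@ [ 0.5953 -0.0345]
  ang 6.6 len 0.0881
B near [0.4964 0.0547 0.0639] w@.066 [0.4964 0.0552] t@ [0.496  0.0545]
B hub [0.5398 0.0603 0.0646] w@.066 [0.5394 0.0603] t@ [0.5397 0.0605]
B far [0.5849 0.0649 0.0621] w@.066 [0.5832 0.0648] t@ [0.5844 0.0654]
  ang 6.33 len 0.0873
C near [0.4842 0.1533 0.0676] w@.066 [0.4846 0.1535] t@ [0.4841 0.1535]
C hub [0.5273 0.157  0.0708] w@.066 [0.528  0.1585] t@ [0.5283 0.1568]
C far [0.5718 0.1637 0.0659] w@.066 [0.5719 0.1634] t@ [0.5716 0.1639]
  ang 6.47 len 0.0878
D near [0.4724 0.2527 0.068 ] w@.066 [0.4729 0.2536] t@ [0.4722 0.253 ]
D hub [0.516  0.2582 0.0676] w@.066 [0.5168 0.2588] t@ [0.5157 0.2585]
D far [0.5618 0.2644 0.0638] w@.066 [0.5611 0.2633] t@ [0.5614 0.2641]
  ang 6.24 len 0.0887
```

View pics/tray.png

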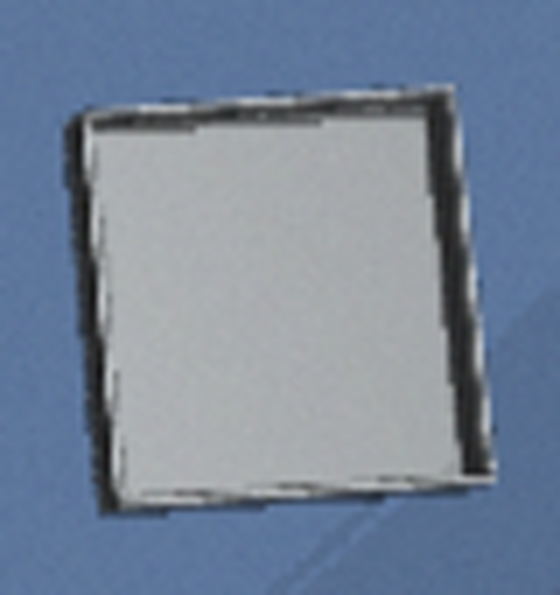

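```bash
python3 -m crank '[[[0.32,-41,60,27.5,-0.023],[0.32,-41,120,27.5,-0.023],[0.32,-41,160,27.5,-0.023],[0.32,-41,185,27.5,-0.023],[0.32,-41,200,27.5,-0.023],[0.32,-41,208,27.5,-0.023],[0.32,-41,208,27.5,-0.023],[0.32,-41,208,27.5,-0.023]]]'
python3 - <<'E'
from h import *
im=ctrl.snapshot("wrist"); cv2.imwrite("pics/w2.png",im[:,:,::-1])
E
```

```text
clock: 3.28
tool_pos: [0.4948, 0.0516, 0.0432]
orientation: [-90.1, -0.0, 96.3]
force: [0.4, 0.6, 0.3]
opening: 0.0298
```

View pics/w2.png

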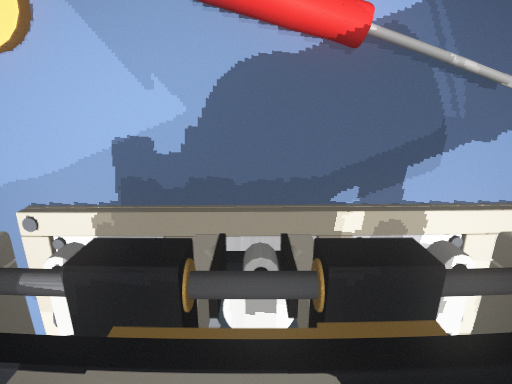

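```bash
python3 -m crank '[[[0.32,4,0,0,0],[0.32,8,0,0,0],[0.32,8,0,0,0]]]'; for i in 1 ; do python3 -m crank '[[[0.32,1,0,0,0],[0.32,1,0,0,0]]]'; done;  python3 -m crank '[[[0.32,1,0,0,0],[0.32,1,0,0,0]]]'
```

```text
clock: 3.7
tool_pos: [0.4935, 0.0601, 0.0425]
orientation: [-90.0, -0.0, 96.4]
force: [0.6, 0.4, 0.1]
opening: 0.0296
clock: 3.95
tool_pos: [0.4933, 0.0607, 0.0424]
orientation: [-90.0, 0.0, 96.4]
force: [0.7, 0.1, 0.0]
opening: 0.0298
clock: 4.2
tool_pos: [0.4931, 0.0615, 0.0423]
orientation: [-90.0, 0.0, 96.3]
force: [-0.2, -0.8, -0.3]
opening: 0.0297
```

```bash
python3 -m crank '[[[0.32,1,0,0,0],[0.32,1,0,0,0]]]';  python3 -m crank '[[[0.32,1,0,0,0],[0.32,1,0,0,0]]]'
```

```text
clock: 4.45
tool_pos: [0.4929, 0.0623, 0.0423]
orientation: [-90.0, 0.0, 96.3]
force: [-1.1, -2.7, 0.9]
opening: 0.0301
clock: 4.7
tool_pos: [0.4926, 0.0631, 0.0423]
orientation: [-89.9, 0.0, 96.3]
force: [0.8, -5.8, 0.3]
opening: 0.0296
```

```bash
python3 -m crank '[[[0.32,-4,0,0,0],[0.32,-8,0,0,0],[0.32,-12.5,0,0,0],[0.32,-12.5,0,0,0]]]';  python3 -m crank '[[[0.32,-1,0,0,0],[0.32,-1,0,0,0]]]'
```

```text
clock: 5.2
tool_pos: [0.4945, 0.051, 0.0424]
orientation: [-90.0, -0.0, 96.3]
force: [-0.2, 1.3, -0.3]
opening: 0.0296
clock: 5.45
tool_pos: [0.4945, 0.0502, 0.0424]
orientation: [-90.0, -0.0, 96.4]
force: [0.3, -0.5, 0.3]
opening: 0.0299
```

```bash
python3 -m crank '[[[0.32,-1,0,0,0],[0.32,-1,0,0,0]]]'
```

```text
clock: 5.7
tool_pos: [0.4945, 0.0494, 0.0424]
orientation: [-90.0, -0.0, 96.3]
force: [-1.5, 2.6, 0.1]
opening: 0.0296
```

```bash
python3 -m crank '[[[0.32,-0.5,0,0,0],[0.32,-0.5,0,0,0]]]'
```

```text
clock: 5.95
tool_pos: [0.4946, 0.0488, 0.0424]
orientation: [-90.0, -0.0, 96.4]
force: [-1.5, 2.8, 0.8]
opening: 0.0299
```

```bash
python3 -m crank '[[[0.32,5.5,0,0,0],[0.32,5.5,-25,0,0],[0.32,5.5,-50,0,0],[0.32,-40,-50,-1,0],[0.32,-85,-50,-2,0],[0.32,-93.5,-50,-2,0],[0.32,-93.5,-25,-2,0],[0.32,-93.5,0,-2,0],[0.32,-93.5,0,-2,0]]]'; python3 -m crank '[[[0.32,3.5,0,0,0],[0.32,3.5,0,0,0]]]'
```

```text
clock: 7.08
tool_pos: [0.5056, -0.0441, 0.041]
orientation: [-89.8, 0.0, 96.3]
force: [-1.0, 0.7, 0.6]
opening: 0.0297
clock: 7.32
tool_pos: [0.5074, -0.0399, 0.0434]
orientation: [-90.1, -0.0, 96.4]
force: [-0.6, -0.6, -0.6]
opening: 0.0299
```

```bash
python3 -m crank '[[[0.32,1.5,0,0,0],[0.32,1.5,0,0,0]]]'
```

```text
clock: 7.58
tool_pos: [0.5067, -0.0389, 0.0428]
orientation: [-90.0, -0.0, 96.4]
force: [0.2, -0.9, -0.2]
opening: 0.0299
```

```bash
python3 -m crank '[[[0.32,1,0,0,0],[0.32,1,0,0,0]]]'
```

```text
clock: 7.82
tool_pos: [0.5063, -0.038, 0.0424]
orientation: [-90.0, -0.0, 96.3]
force: [0.8, -0.3, 0.2]
opening: 0.0296
```

```bash
python3 -m crank '[[[0.32,1,0,0,0],[0.32,1,0,0,0]]]'
```

```text
clock: 8.07
tool_pos: [0.5061, -0.037, 0.0423]
orientation: [-90.0, 0.0, 96.3]
force: [-0.2, -0.5, -0.1]
opening: 0.0299
```

```bash
python3 -m crank '[[[0.32,0.8,0,0,0],[0.32,0.8,0,0,0]]]'
```

```text
clock: 8.32
tool_pos: [0.5061, -0.0362, 0.0423]
orientation: [-90.0, -0.0, 96.4]
force: [0.3, -0.0, -0.0]
opening: 0.0295
```

Two mm past the expected contact with no force; continuing gently.

```bash
python3 -m crank '[[[0.32,1,0,0,0],[0.32,1,0,0,0]]]'
```

```text
clock: 8.57
tool_pos: [0.506, -0.0352, 0.0424]
orientation: [-90.0, -0.0, 96.4]
force: [0.0, -0.0, -0.5]
opening: 0.0297
```

```bash
python3 -m crank '[[[0.32,1,0,0,0],[0.32,1,0,0,0]]]'
```

```text
clock: 8.82
tool_pos: [0.506, -0.0342, 0.0424]
orientation: [-90.0, -0.0, 96.4]
force: [0.7, -0.3, 0.5]
opening: 0.0299
```

```bash
python3 -m crank '[[[0.32,1,0,0,0],[0.32,1,0,0,0]]]'
```

```text
clock: 9.07
tool_pos: [0.5058, -0.0332, 0.0424]
orientation: [-90.0, -0.0, 96.3]
force: [-0.2, -0.0, 0.3]
opening: 0.0295
```

```bash
python3 -m crank '[[[0.32,0.8,0,0,0],[0.32,0.8,0,0,0]]]'
```

```text
clock: 9.32
tool_pos: [0.5056, -0.0325, 0.0424]
orientation: [-90.0, 0.0, 96.4]
force: [-0.1, -0.2, 0.3]
opening: 0.0297
```

```bash
python3 -m crank '[[[0.32,0.7,0,0,0],[0.32,0.7,0,0,0]]]'
```

```text
clock: 9.57
tool_pos: [0.5056, -0.0319, 0.0424]
orientation: [-90.0, 0.0, 96.3]
force: [-0.0, -2.1, 0.1]
opening: 0.0299
```

Run:
```python
from h import *
im=ctrl.snapshot("wrist"); cv2.imwrite("pics/w3.png",im[:,:,::-1])
```

```text
(no output)
```

View pics/w3.png

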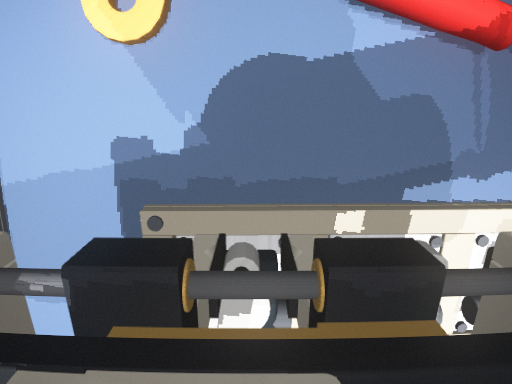

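The arm swung about 6 mm to the left almost free, then met the stop (2 N). Next I rock it to the right.

```bash
python3 -m crank '[[[0.32,-5,0,0,0],[0.32,-10,0,0,0],[0.32,-13,0,0,0],[0.32,-13,0,0,0]]]'; python3 -m crank '[[[0.32,-1,0,0,0],[0.32,-1,0,0,0]]]'
```

```text
clock: 10.12
tool_pos: [0.5071, -0.045, 0.0424]
orientation: [-90.0, -0.0, 96.3]
force: [0.1, -0.6, 0.8]
opening: 0.0296
clock: 10.38
tool_pos: [0.5072, -0.0457, 0.0424]
orientation: [-90.0, 0.0, 96.3]
force: [0.0, 1.1, 0.4]
opening: 0.0302
```

```bash
python3 -m crank '[[[0.32,-1,0,0,0],[0.32,-1,0,0,0]]]'
```

```text
clock: 10.62
tool_pos: [0.5072, -0.0467, 0.0424]
orientation: [-90.0, -0.0, 96.3]
force: [0.0, -1.5, 0.6]
opening: 0.0299
```

```bash
python3 -m crank '[[[0.32,-1,0,0,0],[0.32,-1,0,0,0]]]'
```

```text
clock: 10.88
tool_pos: [0.5074, -0.0477, 0.0424]
orientation: [-90.0, 0.0, 96.3]
force: [-0.3, -0.2, -0.8]
opening: 0.0294
```

```bash
python3 -m crank '[[[0.32,-1,0,0,0],[0.32,-2,0,0,0],[0.32,-2,0,0,0]]]'
```

```text
clock: 11.25
tool_pos: [0.5077, -0.0498, 0.0424]
orientation: [-90.0, 0.0, 96.3]
force: [0.2, -0.9, -0.1]
opening: 0.0297
```

```bash
python3 -m crank '[[[0.32,-1,0,0,0],[0.32,-2,0,0,0],[0.32,-2,0,0,0]]]'
```

```text
clock: 11.62
tool_pos: [0.5079, -0.0517, 0.0424]
orientation: [-90.0, 0.0, 96.3]
force: [0.9, 0.3, 0.6]
opening: 0.0299
```

```bash
python3 -m crank '[[[0.32,-1,0,0,0],[0.32,-2,0,0,0],[0.32,-2,0,0,0]]]'
```

```text
clock: 12.0
tool_pos: [0.5081, -0.0537, 0.0424]
orientation: [-90.0, 0.0, 96.3]
force: [0.6, -0.3, -0.3]
opening: 0.0297
```

```bash
python3 -m crank '[[[0.32,-1,0,0,0],[0.32,-1,0,0,0]]]'
```

```text
clock: 12.25
tool_pos: [0.5082, -0.0547, 0.0424]
orientation: [-90.0, 0.0, 96.3]
force: [0.2, -0.1, -0.4]
opening: 0.0298
```

```bash
python3 -m crank '[[[0.32,-1,0,0,0],[0.32,-1,0,0,0]]]'
```

```text
clock: 12.5
tool_pos: [0.5083, -0.0557, 0.0424]
orientation: [-90.0, -0.0, 96.3]
force: [-0.2, 0.3, -0.1]
opening: 0.0299
```

```bash
python3 -m crank '[[[0.32,-1,0,0,0],[0.32,-1,0,0,0]]]'
```

```text
clock: 12.75
tool_pos: [0.5083, -0.0567, 0.0424]
orientation: [-90.0, 0.0, 96.3]
force: [0.3, 1.8, -0.7]
opening: 0.0297
```

```bash
python3 -m crank '[[[0.32,-0.6,0,0,0],[0.32,-0.6,0,0,0]]]'
```

```text
clock: 13.0
tool_pos: [0.5084, -0.0572, 0.0424]
orientation: [-90.0, -0.0, 96.3]
force: [-0.8, 0.4, -0.0]
opening: 0.0299
```

```bash
python3 -m crank '[[[0.32,-0.6,0,0,0],[0.32,-0.6,0,0,0]]]'
```

```text
clock: 13.25
tool_pos: [0.5085, -0.0577, 0.0424]
orientation: [-90.0, -0.0, 96.3]
force: [-1.4, 3.0, 0.2]
opening: 0.0299
```

Run:
```python
from h import *
im=ctrl.snapshot("wrist"); cv2.imwrite("pics/w4.png",im[:,:,::-1])
for i in range(1): print(ctrl.get_obs()['force'])
```

```text
[-0.83853644  3.0879596   0.21901177]
```

View pics/w4.png

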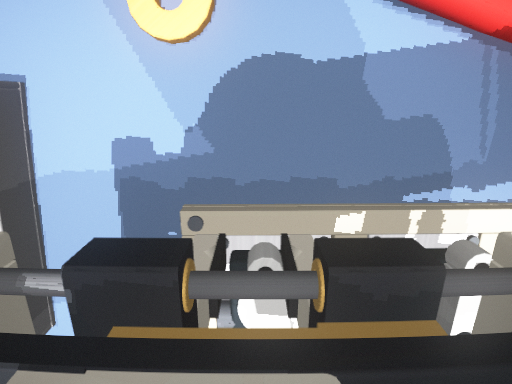

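Unit A (hub ≈ (0.551,-0.040), the nest's right-hand unit) has about 13.5 mm of free play, so it is the worn one. B gave springily both ways. I'll re-centre A's arm and then go over the shaft.

```bash
python3 -m crank '[[[0.32,5,0,0,0],[0.32,10,0,0,0],[0.32,13,0,0,0],[0.32,15,0,0,0],[0.32,17,0,0,0],[0.32,19,0,0,0],[0.32,19,0,0,0]]]'; python3 -m crank '[[[0.32,-6,0,0,0],[0.32,-6,0,0,0],[0.32,-6,-30,0,0],[0.32,-6,-80,0,0],[0.32,-6,-110,0,0],[0.32,-6,-110,0,0],[0.32,-6,-110,0,0]]]'
python3 - <<'E'
from h import *
import json
o=ctrl.get_obs()
im=ctrl.snapshot("wrist"); cv2.imwrite("pics/w5.png",im[:,:,::-1])
im=ctrl.snapshot("top"); cv2.imwrite("pics/top5.png",im[:,:,::-1])
json.dump({k:np.array(o[k]).tolist() for k in o},open('pics/w5.json','w'))
E
```

```text
clock: 14.18
tool_pos: [0.5065, -0.0388, 0.0424]
orientation: [-90.0, -0.0, 96.4]
force: [0.1, -0.1, -0.6]
opening: 0.0299
clock: 15.05
tool_pos: [0.5066, -0.045, 0.152]
orientation: [-90.0, -0.0, 96.3]
force: [-0.7, -0.2, -1.6]
opening: 0.0297
```

View pics/w5.png

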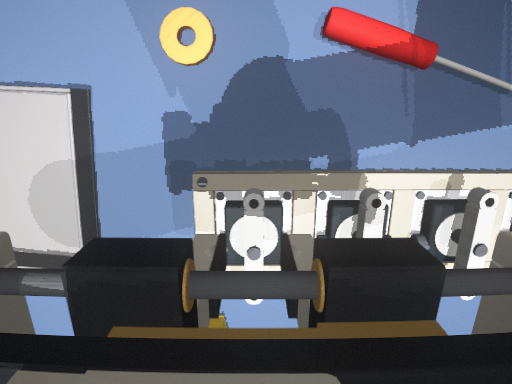

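Run:
```python
from h import *
import json
o=json.load(open('pics/w5.json')); w=cam('wrist',o)
print(o['tool_pos'],o['orientation'])
h=at(w,(253.5,252.5),.067); n=at(w,(253.3,203),.066); print(h,n)
t=cam('top')
# tray: outer top rim corners and floor, crop origin (330,145), x7
C=[(75,118),(453,90),(494,482),(108,508)]
P=[at(t,((a+.5)/7-.5+330,(b+.5)/7-.5+145),.035) for a,b in [(82,115),(455,90),(492,478),(115,500)]]
print(np.round(P,4)); print('c',np.mean(P,0).round(4)); 
e=(P[0]+P[1]-P[2]-P[3]); print(np.degrees(np.arctan2(e[1],e[0])), [np.linalg.norm(P[i]-P[(i+1)%4]).round(4) for i in range(4)])
T=R(o['orientation']); tgt=np.array([.551,-.0398,.038]); print('shift mm',(T.T@(tgt-o['tool_pos'])*1000).round(1))
im=cv2.imread('pics/w5.png'); cv2.imwrite('pics/w5c.png',cv2.resize(im[165:275,190:330],None,fx=5,fy=5,interpolation=cv2.INTER_CUBIC))
```

```text
[0.506639832601007, -0.0449944195496995, 0.15195851722679246] [-89.9771363613888, -0.015932492750036834, 96.3234938369146]
[ 0.55094252 -0.04015605  0.067     ] [ 0.50728005 -0.04510487  0.066     ]
[[ 0.6098 -0.2042  0.035 ]
 [ 0.6167 -0.3733  0.035 ]
 [ 0.4414 -0.3787  0.035 ]
 [ 0.4363 -0.2103  0.035 ]]
c [ 0.526  -0.2916  0.035 ]
1.8812981349280522 [np.float64(0.1692), np.float64(0.1754), np.float64(0.1685), np.float64(0.1737)]
shift mm [  0.2 113.9 -44.7]
```

View pics/w5c.png

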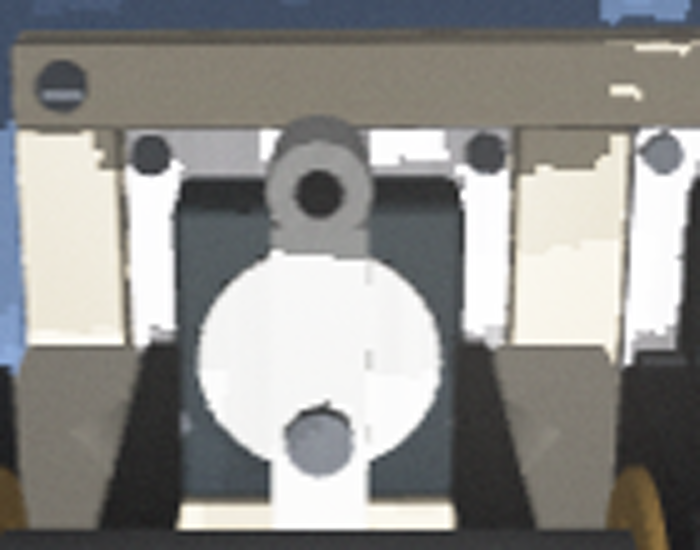

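Choice check: the grey unit (not yellow) at the nest's right end, hub pixel (253,252), arm square between the fingers. Going over the shaft, down, and gripping.

```bash
python3 -m crank '[[[0.32,0.2,0,-44.7,0],[0.32,0.2,20,-44.7,0],[0.32,0.2,60,-44.7,0],[0.32,0.2,90,-44.7,0],[0.32,0.2,105,-44.7,0],[0.32,0.2,113.5,-44.7,0],[0.32,0.2,113.5,-44.7,0],[0.32,0.2,113.5,-44.7,0]]]'
```

```text
clock: 16.15
tool_pos: [0.5522, -0.0396, 0.0398]
orientation: [-90.1, -0.0, 96.4]
force: [-0.5, -0.8, 0.3]
opening: 0.0303
```

```bash
python3 -m crank '[[[1,0,0,0,0],[1,0,0,0,0],[1,0,0,0,0],[1,0,0,0,0],[1,0,0,0,0],[1,0,0,0,0]]]'
```

```text
clock: 16.9
tool_pos: [0.5519, -0.0396, 0.0395]
orientation: [-90.1, -0.0, 96.4]
force: [-1.6, 2.3, 6.7]
opening: 0.0156
```

```bash
python3 -m crank '[[[1,0,-2,0,0],[1,0,-5,0,0],[1,0,-10,0,0],[1,0,-15,0,0],[1,0,-20,0,0],[1,0,-20,0,0]]]'
python3 - <<'E'
from h import *
im=ctrl.snapshot("scene"); cv2.imwrite("pics/s6.png",cv2.resize(im[130:270,190:360,::-1],None,fx=4,fy=4,interpolation=cv2.INTER_CUBIC))
E
```

```text
clock: 17.65
tool_pos: [0.5515, -0.0398, 0.0594]
orientation: [-90.0, -0.0, 96.3]
force: [0.2, 1.0, -9.0]
opening: 0.0159
```

View pics/s6.png

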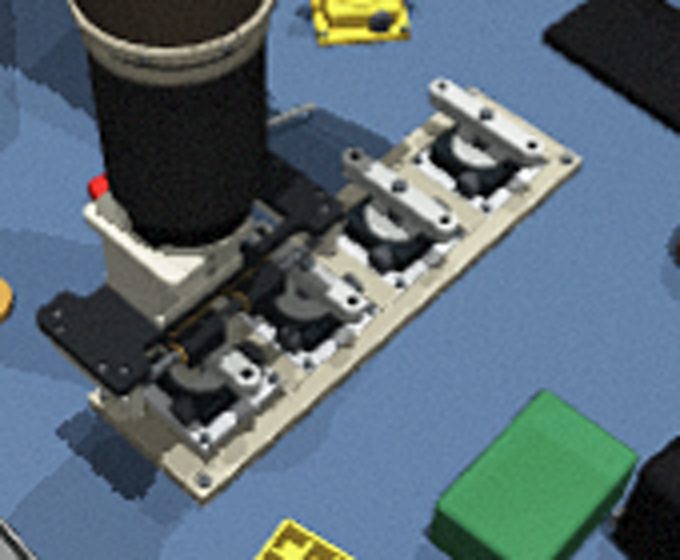

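```bash
python3 -m crank '[[[1,0,-20,0,0],[1,0,-45,0,0],[1,0,-65,0,0],[1,0,-70,0,0],[1,-15,-70,3,0],[1,-40,-70,9,0],[1,-75,-70,16,0],[1,-110,-70,24,0],[1,-145,-70,31,0],[1,-180,-70,39,0],[1,-215,-70,46,0],[1,-235,-70,51,0]]]'; python3 -m crank '[[[1,-8,0,1.5,0],[1,-12,0,2,0],[1,-12,0,2,0],[1,-12,0,2,0]]]'
python3 - <<'E'
from h import *
im=ctrl.snapshot("scene"); cv2.imwrite("pics/s7.png",cv2.resize(im[170:350,80:300,::-1],None,fx=3.3,fy=3.3,interpolation=cv2.INTER_CUBIC))
im=ctrl.snapshot("wrist"); cv2.imwrite("pics/w7.png",im[:,:,::-1])
E
```

```text
clock: 19.2
tool_pos: [0.5253, -0.2808, 0.1273]
orientation: [-89.9, -0.0, 96.2]
force: [0.6, -0.1, -10.0]
opening: 0.0157
clock: 19.7
tool_pos: [0.5263, -0.2904, 0.1289]
orientation: [-90.0, -0.0, 96.4]
force: [0.0, 0.3, -9.3]
opening: 0.0157
```

View pics/s7.png

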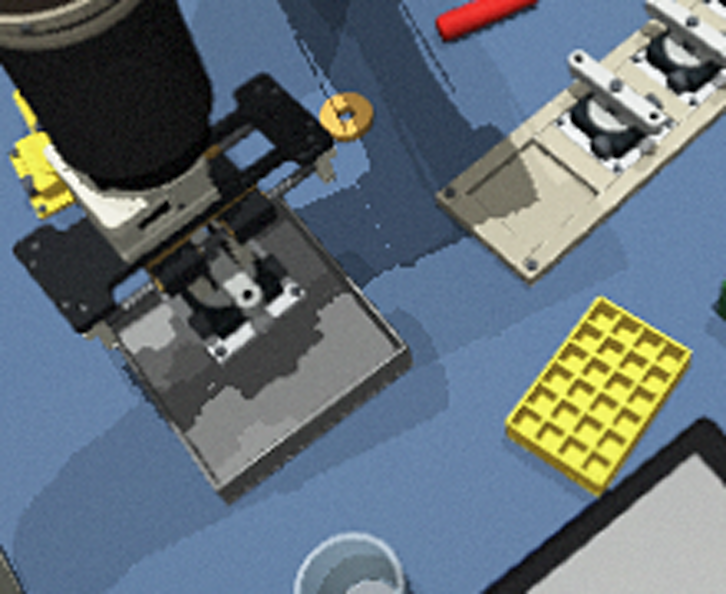

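View pics/w7.png

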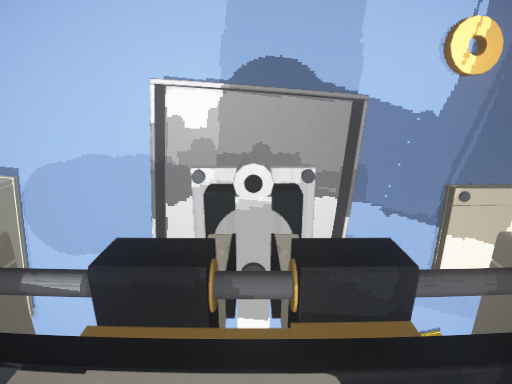

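The unit hangs level, over the tray's middle. Lowering it.

```bash
python3 -m crank '[[[1,0,15,0,0],[1,0,35,0,0],[1,0,55,0,0],[1,0,70,0,0],[1,0,78,0,0],[1,0,83,0,0],[1,0,85,0,0],[1,0,85,0,0],[1,0,85,0,0]]]'; python3 -m crank '[[[1,0,1,0,0],[1,0,2,0,0],[1,0,2,0,0]]]'; python3 -m crank '[[[1,0,1,0,0],[1,0,1,0,0]]]'
```

```text
clock: 20.92
tool_pos: [0.5264, -0.2912, 0.0444]
orientation: [-90.0, 0.0, 96.4]
force: [0.1, -0.1, -8.5]
opening: 0.0158
clock: 21.3
tool_pos: [0.526, -0.2911, 0.0418]
orientation: [-90.0, -0.0, 96.3]
force: [0.4, 0.7, -8.5]
opening: 0.0155
clock: 21.55
tool_pos: [0.526, -0.2911, 0.0408]
orientation: [-90.0, -0.0, 96.3]
force: [-0.1, 0.4, -9.6]
opening: 0.0155
```

```bash
python3 -m crank '[[[1,0,0.5,0,0],[1,0,0.5,0,0]]]'; python3 -m crank '[[[1,0,0.5,0,0],[1,0,0.5,0,0]]]'
```

```text
clock: 21.8
tool_pos: [0.5261, -0.2911, 0.0403]
orientation: [-90.0, -0.0, 96.3]
force: [-0.2, 0.2, -10.1]
opening: 0.0157
clock: 22.05
tool_pos: [0.5261, -0.2911, 0.0398]
orientation: [-90.0, -0.0, 96.3]
force: [0.2, 0.1, -9.6]
opening: 0.0159
```

```bash
python3 -m crank '[[[1,0,0.5,0,0],[1,0,0.5,0,0]]]'
```

```text
clock: 22.3
tool_pos: [0.5262, -0.2911, 0.0396]
orientation: [-90.0, 0.0, 96.4]
force: [-1.6, 1.3, -5.9]
opening: 0.0156
```

Contact with the tray floor. A touch lower, then release.

```bash
python3 -m crank '[[[1,0,0.5,0,0],[1,0,0.5,0,0]]]'
```

```text
clock: 22.55
tool_pos: [0.5262, -0.2911, 0.0395]
orientation: [-90.0, 0.0, 96.4]
force: [-3.1, 2.7, 1.7]
opening: 0.0156
```

```bash
python3 -m crank '[[[0.32,0,0,0,0],[0.32,0,0,0,0],[0.32,0,0,0,0],[0.32,0,0,0,0]]]'; python3 -m crank '[[[0.32,0,-10,0,0],[0.32,0,-30,0,0],[0.32,0,-70,0,0],[0.32,0,-120,0,0],[0.32,0,-120,70,0],[0.32,0,-120,100,0],[0.32,0,-120,100,0],[0.32,0,-120,100,0]]]'
python3 - <<'E'
from h import *
for n in ("scene","top","wrist"):
    im=ctrl.snapshot(n); cv2.imwrite(f"pics/{n}8.png",im[:,:,::-1])
E
```

```text
clock: 23.05
tool_pos: [0.5263, -0.2912, 0.039]
orientation: [-90.0, 0.0, 96.3]
force: [0.6, -0.2, 0.5]
opening: 0.0295
clock: 24.05
tool_pos: [0.4273, -0.3024, 0.1598]
orientation: [-90.1, 0.0, 96.3]
force: [-0.2, -0.3, 0.9]
opening: 0.0299
```

View pics/scene8.png

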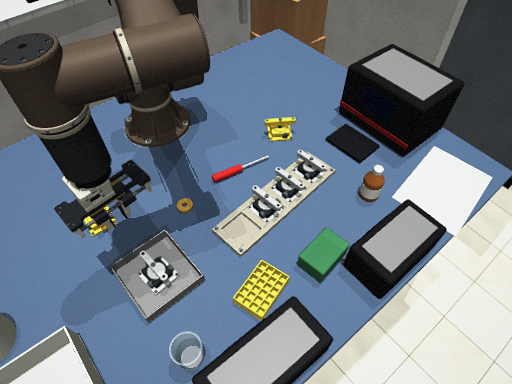

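View pics/top8.png

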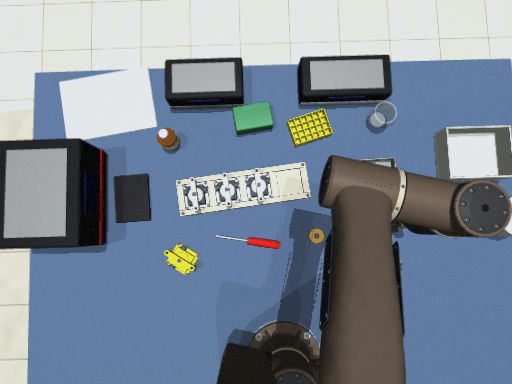

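View pics/wrist8.png

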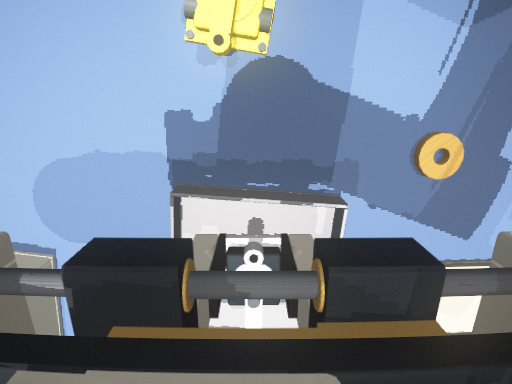

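```bash
python3 -c "
from plant import ctrl
print(ctrl.close_job())"
```

```text
the job is handed in; nothing more can be done
None
```

The worn unit is standing upright in the grey reject tray, and the job is handed in at about 24 s of the 67 s allowed.

- **Finding it:** I felt two of the four arms.
  - The second unit from the right was sound. It gave springily both ways with no free play; I pressed it up to about 6 N to the left and 3 N to the right.
  - The right-end unit was worn. Its arm swung about 13.5 mm from stop to stop with almost no force, and I touched each stop at only 2–3 N.
  - I did not feel the other two units, because only one was said to be worn.
- **Moving it:** I set its arm back to the middle, gripped it across the shaft and lifted it straight out of its pocket (about 9 N). I lowered it in small steps until the tray floor took its weight, and only then let go.
- **Last checks:** The final pictures show the unit upright in the tray, clear of the walls. The other three are still in their pockets, and the bystanders and yellow look-alikes look unmoved. The gripper is open and clear at 0.16 m up, with force readings at noise level. In the final top view the robot arm hides most of the tray, so that placement is confirmed from the scene and wrist views. No check failed.

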